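# Feed one stabiliser from the gravity track into a kit tray and roll the tray on

### The arm

A 6-joint arm with a two-finger parallel gripper is mounted at the origin on the work surface. World frame = base frame: x ahead of the robot, y to its left, z up, the work surface at z = 0. Lengths are in m, angles in rad, forces in N, time in s.
With the tool pointing down it reaches from about 0.25 to 0.725 m from the base axis. Payload 9.7 kg.
Tool frame: the origin (TCP) lies on the centre line of the jaws, within the pads' length; the fingertips stand r.tcp_to_tips ahead of it and the grasp point (between the pads) lies 6 mm ahead of it (r.tcp_to_tips is the distance from the TCP to the fingertips, in m); y points along the fingers, x is the direction in which the jaws open and shut, and the axes are right-handed (so a half turn about y gives the same grasp; the last joint's range is limited). The gripper opens to 85 mm and grips with 20 to 120 N. Pads are 22 mm wide; open, the fingers measure 114 mm over their backs; the gripper's body (76 mm by 85 mm) begins 54 mm behind the grasp point. The pads swing forward as they close: fully open they stand 13 mm farther back than shut.
Start: joints at [1.238, 0.087, 0.176, 1.66, 0, 1.571], TCP at [0.18, 0.52, 0.256] pointing down, gripper open.
Joint ranges: [-3.13, 3.13], [-0.85, 1.81], [-1.15, 1.24], [-2.2, 2.28], [-1.44, 1.52], [-3.14, 3.14]. Speed limits (rad/s): [2.22, 2.22, 2.57, 3.14, 3.14, 3.14].

### API

Orientations are given as a unit quaternion [w, x, y, z].
In Python, from plant import r, imaging, order, spotter gives the robot as it stands. The module is installed in compiled form; this text tells all that it offers.
- The arm moves only by the shell command python3 -m inch 'ROWS' [FORCE]. ROWS is a JSON object of lists of equal length, an entry for each row: "xyz": the shift along the world's x, y, z in cm, a list of three; "delta_rot": the turn, a rotation vector about the world's x, y, z in degrees, a list of three; "grip": the opening, from -1 (shut) to 1 (fully open). A call has 1 to 10 rows; each row shifts and turns the commanded pose from where the row before left it; what a row does not reach is not made up. A row lasts 1/8 s, in which the tool goes at most 62.5 mm and 10.7 degrees, less where a joint would pass 70% of its speed; a pose out of reach is approached as far as the arm can. A call is refused whole if a number of a shift passes 6.25 or a number of a turn 10.7, either way. A call with a gripper value outside its range is refused whole. The fingers move at their own pace and stop on an object; FORCE is the grip in N (left out, the last holds). Time passes only in rows, so rows that do not move let the fingers close. It gives the time, the measured TCP pose, the force and the opening at its end, in the units of the state.
- r.read_state(): the state, without advancing time (a new reading comes with each control period).
- imaging.capture(name): name is "side" or "top"; returns the picture (420x560x3 uint8, red, green, blue); there is no depth.
- imaging.calibration(name): a dict with "fx", "fy", "cx", "cy" (pixels), "rvec" (rotation vector, rad) and "tvec" (3), from world to camera coordinates, as OpenCV has them. Camera axes: x right, y down, z forward; pixel columns grow to the right and rows downward; lengths in m; the calibration is good to about 2 mm. A picture is of the moment at which its call begins. calibration takes no time and is no camera call.
- order.sign_off(): hands the job in, once; it reports no verdict.
Trained networks look in the newest picture that a camera, given by its name, has taken for a name from the list of things; names that differ only in an ending like _2 or _b are one class to them, and where a whole thing is asked for, a point or a joint stands for the part that bears it (a point fixed in the world has none). Each returns a list of dicts, best first, with "p" (0 to 1); they miss things now and then, are a little off and sometimes report something else, mostly with a low value. They report only what shows in the picture. A call takes as long as a camera call.
- spotter.outline_of(label, camera): "region" (420x560 bool, what is visible of it).
- spotter.place_of(label, camera): "centre" ([x, y, z] in m, in world coordinates, good to about 4 mm: a listed point, or the origin of a listed thing).
The state is a dict: "t": time; "joint_positions": joint angles; "dq": joint speeds; "effort": joint torques, N m; "eef_pos": TCP position; "tcp_rot": TCP orientation; "contact_force": force on the tool from outside, world axes, zero at the start; "moment": the same for the moment, N m; "gripper_width": opening from 0.0 (shut) to 1.0 (fully open).
Only numpy, scipy, OpenCV 4.12 (cv2) and the standard library are available. Lean on these libraries where they do the work, as an engineer would, in place of code of your own. Each camera call takes 0.05 s, during which the arm holds its last target. There are 200 camera calls.

### The job

Take the lowest orange-ended stabiliser bar off the sloped gravity track, letting the others roll down to the red stop by themselves, and lay it gently (not dropped) in the black cradle of the grey kit tray on the roller conveyor. Once it lies there, released, roll the tray along the rollers until it rests fully against the conveyor's red end stop, with the bar still in its cradle. Do not lift or tip the tray, take the other bars off the track, or disturb the other things on the bench.

Things in the scene. Friction and masses are not known exactly. Their poses are not given: they have to be found in the camera images.
- bar_1: Stabiliser bar (about 0.36 kg, varies) lying lowest on the track, against its red stops. A dumbbell 120 mm long: steel shaft of 18 mm diameter, 76 mm long between two orange end discs of 60 mm diameter and 22 mm thickness (thin black collars beside the discs are look only). It rolls on its discs. Origin at its centre on the axis; its y axis runs along the shaft (x, z turn as it rolls).
- bar_2: Second bar on the track, the same as bar_1, touching it from uphill (axes 60 mm apart, so about 42 mm is free between the two shafts). Rolls down to the stop when bar_1 is lifted away.
- bar_3: Third bar, the same, touching bar_2.
- bar_4: Fourth and highest bar, the same, touching bar_3.
- track: Fixed gravity track: two aluminium rails under the discs, open for 74 mm in the middle so that fingers can reach round the shaft. Origin on the table under the axis of the bar at the stop; x (level) points uphill, y across. Slope 8 degrees, 136 mm wide over its side guides, which rise 24 mm above the rails; it reaches from x = -45 to +300 mm.
- track_seat (a point): Centre of the bar that rests at the stop, 95 mm above the track's origin. The two red stops stand only in front of the discs and reach 38 mm above the rails.
- conveyor: Fixed level roller conveyor with blue side rails, 460 mm long along its y axis, 173 mm wide (x); origin on the table under its centre. Sixteen free steel rollers, 20 mm diameter, 27.5 mm apart, tops 50 mm above the table. The side rails (inner faces at x = +-74.5 mm, 66 mm high) guide the tray with 3.5 mm play. The +y end is open.
- tray: Loose grey kit tray (about 0.5 kg, varies), open on top, 142 (x) by 180 (y) by 45 mm high, walls and floor 6 mm thick, standing on the rollers, its axes parallel to the conveyor's. Rolls at about 0.4 N and coasts some mm. Origin: centre of its underside. It starts 125 to 185 mm from its place against the stop and can be pushed by the outside of its +y wall.
- tray_cradle (a point): Centre of a bar lying in the tray's cradle, 36 mm above the tray's origin, axes as the tray's. The bar lies along y, its discs on the tray floor between four black ribs 8 mm high (inner faces at x = +-22 mm, 12 mm wide, y from 34 to 64 mm either side); the middle is free.
- conveyor_stop (a point): Centre of the face of the conveyor's red end stop, at its -y end: at y = -215 mm in the conveyor's frame, 62 mm above the table (the stop is 45 mm high). When the tray rests against it, the tray's origin is at y = -125 mm in the conveyor's frame.
- tkey_a: Bystander: red T-handled hex key lying on the table, 24 mm high, 175 mm long along x (the red 85 mm wide handle at its -x end, origin 30 mm from the handle's centre).
- tkey_b: Bystander: a second such key.
- jar: Bystander: amber jar with black cap, 56 mm diameter, 70 mm high; origin at its foot.
- sight: Bystander: black sight ring, 72 mm diameter, 50 mm high, with a small mounting arm to +y; origin at its foot.
- mallet: Bystander: hammer lying along its x axis, 240 mm long.
- weight: Bystander: steel screw-on weight, 48 mm diameter, 46 mm high; origin at its foot.

How it is judged:
On the way, in this order (a step that is already met when the one before it is completed fails the run):
1. the lowest bar is gripped and lifted off the track, 60 mm up (z of bar_1 in the frame of track_seat above 0.06 m and contact force between bar_1 and the fingers above 0.5 N), for 0.1 s.
2. the bar lies in the tray's cradle, released, and the other bars have rolled down to the stop (x of bar_1 in the frame of tray between -0.008 and 0.008 m and y of bar_1 in the frame of tray between -0.028 and 0.028 m and z of bar_1 in the frame of tray between 0.03 and 0.041 m and angle between the y axis of bar_1 and the y axis of tray, either way round below 0.15 rad and x of bar_2 in the frame of track between -0.008 and 0.007 m and z of bar_2 in the frame of track between 0.089 and 0.101 m and x of bar_3 in the frame of track between 0.05171 and 0.06971 m and z of bar_3 in the frame of track between 0.09739 and 0.10939 m and x of bar_4 in the frame of track between 0.11143 and 0.13243 m and z of bar_4 in the frame of track between 0.10578 and 0.11778 m and contact force between bar_1 and the fingers below 0.1 N), for 0.3 s.
3. the loaded tray is against the conveyor's end stop (y of tray in the frame of conveyor below -0.118 m and z of tray in the frame of conveyor between 0.044 and 0.056 m and x of bar_1 in the frame of tray between -0.008 and 0.008 m and y of bar_1 in the frame of tray between -0.028 and 0.028 m and z of bar_1 in the frame of tray between 0.03 and 0.041 m and angle between the y axis of bar_1 and the y axis of tray, either way round below 0.15 rad), for 0.2 s.
At the end, for the whole second after the job is handed in: The tray stands on the rollers within 7 mm of the end stop; bar_1 lies in its cradle on the tray floor (within 8 mm across, 28 mm along and 0.15 rad), released; bar_2 is at the track's stop (within 7 mm), bar_3 and bar_4 follow it on the rails (within 10 and 13 mm of touching); all at rest (all of step 3 and x of bar_2 in the frame of track between -0.008 and 0.007 m and z of bar_2 in the frame of track between 0.089 and 0.101 m and x of bar_3 in the frame of track between 0.05171 and 0.06971 m and z of bar_3 in the frame of track between 0.09739 and 0.10939 m and x of bar_4 in the frame of track between 0.11143 and 0.13243 m and z of bar_4 in the frame of track between 0.10578 and 0.11778 m and linear speed of each of tray, bar_1, bar_2 below 0.02 m/s and contact force between bar_1 and the fingers below 0.1 N).
It fails at once if bar_1 is dropped: it falls freely faster than 0.65 m/s (more than about 20 mm) (linear speed of bar_1 above 0.65 m/s and contact force between bar_1 and the fingers below 0.05 N).
It fails at once if another bar is lifted by more than 25 mm, or falls off the track (z of bar_2 in the frame of track above 0.12839 m or z of any of bar_2, bar_3, bar_4 in the frame of track below 0.075 m or z of bar_3 in the frame of track above 0.13678 m or z of bar_4 in the frame of track above 0.14518 m).
It fails at once if the tray is lifted off the rollers by more than 20 mm or tipped by more than 0.2 rad (z of tray in the frame of conveyor above 0.07 m or z of tray in the frame of conveyor below 0.03 m or angle between tray's own z axis and vertical above 0.2 rad).
It fails at once if a bystander is moved by more than 30 mm (distance of any of tkey_a, tkey_b, jar, sight, mallet, weight from where it was at the start of the episode above 0.03 m).
It also fails if it takes over 64 s, if anything falls off the work surface, if the arm or the gripper's body presses on something with over 40 N, if the wrist force passes 120 N, or if a joint passes its speed limit or range.

## Working session

There is one attempt and no reset: what is moved stays moved. The work goes in short steps, Python scripts to look and compute and a shell command to move; the robot and the scene stay as the last step left them, time stands still between calls to the robot, and variables do not carry over. Pictures are saved under pics/ and viewed, about 8 in all and at most 12, crops included, and the job is handed in when it is done.

```bash
mkdir -p pics
python3 - <<'E'
from plant import r, imaging, order, spotter
import cv2,numpy as np
s=r.read_state();print({k:np.round(v,3).tolist() for k,v in s.items()},r.tcp_to_tips)
ims=[]
for c in("side","top"):
    im=imaging.capture(c);cv2.imwrite(f'pics/{c}0.png',im[:,:,::-1])
    print(c,imaging.calibration(c))
    for n in("bar_1","track","track_seat","tray","tray_cradle","conveyor","conveyor_stop"):
        print(n,[(np.round(d["centre"],3).tolist(),round(d["p"],2)) for d in spotter.place_of(n,c)][:5])
E
```

```text
{'t': 0.0, 'joint_positions': [1.238, 0.087, 0.175, 1.66, -0.0, 1.571], 'dq': [-0.001, -0.001, 0.001, -0.001, -0.001, 0.0], 'effort': [-0.002, -52.039, 46.48, 0.016, -0.0, 0.0], 'eef_pos': [0.18, 0.52, 0.256], 'tcp_rot': [-0.576, 0.576, 0.41, -0.411], 'contact_force': [-0.375, -0.332, 0.09], 'moment': [-0.072, -0.009, -0.031], 'gripper_width': 0.998} 0.025
side {'fx': 402.3133526648127, 'fy': 402.3133526648127, 'cx': 283.51508248050834, 'cy': 213.269017611405, 'rvec': array([ 2.19891682, -0.77865064,  0.37280029]), 'tvec': array([-0.40135038,  0.30476995,  0.99728429])}
bar_1 [([0.526, 0.244, 0.097], 0.88), ([0.639, 0.279, 0.113], 0.87), ([0.701, 0.302, 0.116], 0.8), ([0.585, 0.267, 0.104], 0.67)]
track [([0.528, 0.249, 0.001], 0.93)]
track_seat [([0.532, 0.242, 0.094], 0.61)]
tray [([0.564, -0.098, 0.047], 0.92)]
tray_cradle [([0.555, -0.094, 0.089], 0.62)]
conveyor [([0.557, -0.148, 0.006], 0.98)]
conveyor_stop [([0.541, -0.362, 0.062], 0.75), ([0.343, 0.202, 0.0], 0.37)]
top {'fx': 433.2468800203993, 'fy': 433.2468800203993, 'cx': 272.62600275149543, 'cy': 204.13146076365754, 'rvec': array([ 2.13242538, -2.16095715,  0.18355304]), 'tvec': array([-0.01021211,  0.54456295,  1.47735615])}
bar_1 [([0.53, 0.247, 0.094], 0.87), ([0.701, 0.302, 0.122], 0.84), ([0.643, 0.282, 0.113], 0.77), ([0.586, 0.262, 0.105], 0.57)]
track [([0.53, 0.244, 0.002], 0.93)]
track_seat [([0.531, 0.248, 0.094], 0.83), ([0.368, 0.086, -0.0], 0.51)]
tray [([0.562, -0.095, 0.05], 0.58)]
tray_cradle [([0.56, -0.097, 0.082], 0.61)]
conveyor []
conveyor_stop [([0.745, -0.273, 0.002], 0.74), ([0.535, -0.359, 0.063], 0.6)]
```

View pics/side0.png

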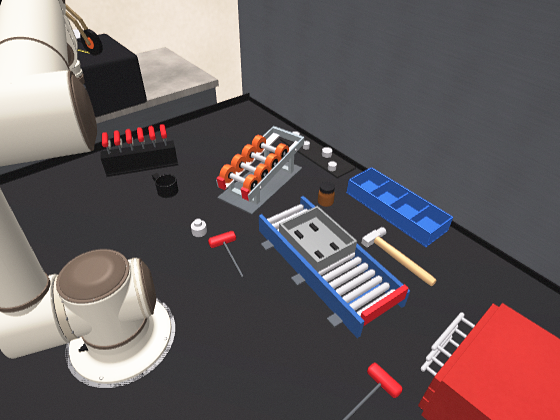

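View pics/top0.png

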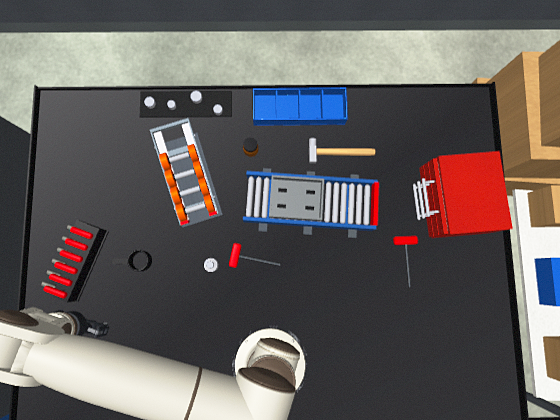

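The side view shows the track at about (260,165) with its stop at the near-left end, and the conveyor at (330,265) with its red stop at (385,305). In the top view bar 1 is at about (190,210) and the tray at (297,198). The weight, T-key and jar stand clear of the paths. Next I'll measure the ribs and shafts in both views.

```bash
cat > h.py <<'E'
import cv2,numpy as np
from plant import r, imaging, order, spotter
from scipy.spatial.transform import Rotation as R
def K(c):
    k=imaging.calibration(c);return np.array([[k["fx"],0,k["cx"]],[0,k["fy"],k["cy"]],[0,0,1]]),np.array(k["rvec"]),np.array(k["tvec"])
def P(c):
    k,rv,t=K(c);return k@np.c_[cv2.Rodrigues(rv)[0],t]
def tri(a,b): # side px, top px
    X=cv2.triangulatePoints(P("side"),P("top"),np.float64(a).reshape(-1,2).T,np.float64(b).reshape(-1,2).T);return (X[:3]/X[3]).T
def proj(c,p):
    k,rv,t=K(c);return cv2.projectPoints(np.float64(p).reshape(-1,3),rv,t,k,None)[0].reshape(-1,2)
def tool():
    s=r.read_state();q=s["tcp_rot"];M=R.from_quat([q[1],q[2],q[3],q[0]]).as_matrix()
    return np.array(s["eef_pos"]),M,s
def show(name,box,c,scale=4):
    im=imaging.capture(c)[:,:,::-1];x,y,w,h=box
    cv2.imwrite(name,cv2.resize(im[y:y+h,x:x+w],None,fx=scale,fy=scale,interpolation=cv2.INTER_CUBIC))
E
python3 - <<'E'
from h import *
p,M,s=tool();print(p,M.round(3).tolist())
C=[]
for c in("side","top"):
    im=imaging.capture(c)
    o=spotter.outline_of("tray",c)[0]["region"].astype(np.uint8)
    h=cv2.morphologyEx(o,cv2.MORPH_CLOSE,np.ones((9,9)));h=cv2.erode(h,np.ones((5,5)))
    m=((im.max(2)<75)&(h>0)).astype(np.uint8)
    n,l,st,ce=cv2.connectedComponentsWithStats(m)
    print(c,[(st[i,4],ce[i].round(1).tolist()) for i in range(1,n) if st[i,4]>5])
    for n in("bar_1",):
        for d in spotter.outline_of(n,c): 
            ys,xs=np.where(d["region"]);print(n,round(d["p"],2),xs.mean().round(1),ys.mean().round(1))
ims=[imaging.capture(c)[:,:,::-1] for c in("side","top")]
a=cv2.resize(ims[0][120:330,200:410],(600,600),interpolation=2)
b=cv2.resize(ims[1][110:240,140:390],None,fx=3,fy=3,interpolation=2)
cv2.imwrite('pics/a.png',a);cv2.imwrite('pics/b.png',b)
E
```

```text
[0.17966012 0.51982129 0.25629513] [[0.327, -0.0, -0.945], [0.945, 0.0, 0.327], [0.0, -1.0, 0.0]]
side [(np.int32(37), [313.2, 226.8]), (np.int32(39), [298.4, 233.9]), (np.int32(35), [333.7, 246.0]), (np.int32(33), [318.5, 253.9])]
bar_1 0.92 250.2 167.2
bar_1 0.87 238.2 177.8
bar_1 0.75 266.9 146.3
bar_1 0.68 258.8 156.2
top [(np.int32(11), [304.0, 180.0]), (np.int32(6), [316.5, 181.0]), (np.int32(23), [282.6, 190.0]), (np.int32(25), [310.2, 191.8]), (np.int32(23), [281.2, 205.6]), (np.int32(23), [309.2, 207.6])]
bar_1 0.82 183.4 174.8
bar_1 0.81 187.7 191.6
bar_1 0.78 178.1 157.5
bar_1 0.59 193.2 208.5
```

View pics/b.png

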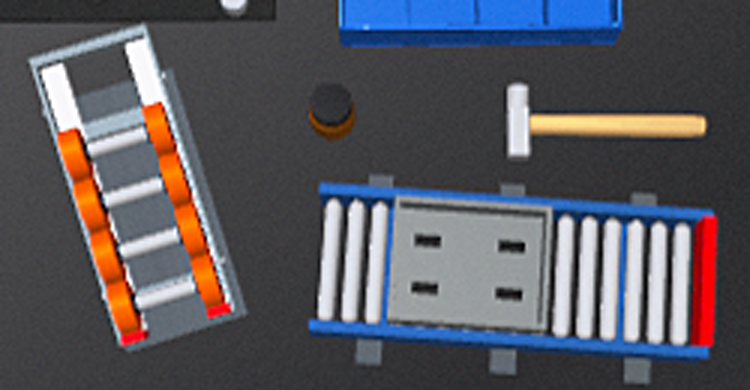

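View pics/a.png

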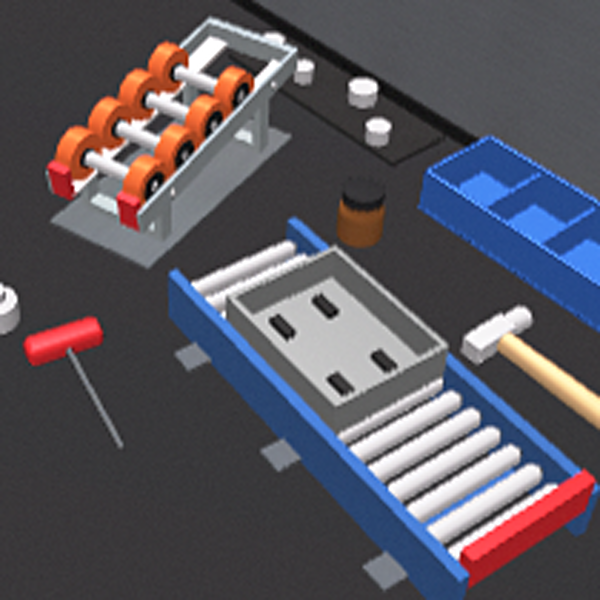

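The crops show both parts clearly. Bar 1's shaft centre is at about (195,207) in the top view and (239,179) in the side view. The tray's four black ribs were found in both views. The track is free of obstacles.

Run:
```python
from h import *
S=[[313.2,226.8],[298.4,233.9],[333.7,246],[318.5,253.9]];T=[[282.6,190],[281.2,205.6],[310.2,191.8],[309.2,207.6]]
X=tri(S,T);print(X.round(4).tolist());c=X.mean(0);print("ribs",c.round(4))
d=X[0]+X[1]-X[2]-X[3];print("tray yaw",np.degrees(np.arctan2(-d[0],d[1])), "len",np.linalg.norm(d)/2)
d=X[0]+X[2]-X[1]-X[3];print("x-yaw",np.degrees(np.arctan2(d[1],d[0])),"w",np.linalg.norm(d)/2)
B=tri([[238.2,177.8],[250.2,167.2],[258.8,156.2],[266.9,146.3]],[[193.2,208.5],[187.7,191.6],[183.4,174.8],[178.1,157.5]])
print(B.round(4).tolist());d=B[3]-B[0];print("track yaw",np.degrees(np.arctan2(d[1],d[0])),np.linalg.norm(d))
print("shaft",tri([[239.2,179.2]],[[195.3,207]]).round(4))
for c,nm in(("side","s"),("top","t")):
    print(c,proj(c,[[.530,.2455,.095],[0.563,-.096,.064]]).round(1).tolist())
```

```text
[[0.5907, -0.0527, 0.0633], [0.5362, -0.047, 0.0625], [0.5827, -0.1484, 0.0641], [0.5274, -0.1435, 0.0643]]
ribs [ 0.5592 -0.0979  0.0636]
tray yaw -4.972759079854603 len 0.09643070913555163
x-yaw -5.492443810495255 w 0.05519384756867078
[[0.5263, 0.2499, 0.0971], [0.5849, 0.267, 0.1042], [0.6365, 0.2808, 0.1204], [0.691, 0.2994, 0.1302]]
track yaw 16.723385692384355 0.17509500067768108
shaft [[0.5298 0.2447 0.0932]]
side [[239.1, 178.6], [316.2, 238.8]]
top [[195.0, 206.9], [295.3, 197.6]]
```

```bash
python3 -m inch '{"xyz":[[4.38,-3.44,0],[4.38,-3.44,0],[4.38,-3.44,0],[4.38,-3.44,0],[4.38,-3.44,0],[4.38,-3.44,0],[4.38,-3.44,0],[4.38,-3.44,0],[0,0,0],[0,0,0]],"delta_rot":[[0,0,-6.7],[0,0,-6.7],[0,0,-6.7],[0,0,-6.7],[0,0,-6.7],[0,0,-6.7],[0,0,-6.7],[0,0,-6.7],[0,0,0],[0,0,0]],"grip":[0.06,0.06,0.06,0.06,0.06,0.06,0.06,0.06,0.06,0.06]}' 30
python3 - <<'E'
from h import *
p,M,s=tool();print(p,np.degrees(np.arctan2(M[1,0],M[0,0])),M[:,1],s["contact_force"])
E
```

```text
t: 2.45
eef_pos: [0.5299, 0.2446, 0.2561]
tcp_rot: [0.699, -0.699, -0.106, 0.107]
contact_force: [-0.6, -1.4, 0.6]
gripper_width: 0.53
[0.52991141 0.24460808 0.25613085] 17.339581971375758 [-5.79988085e-04  4.44028801e-05 -9.99999831e-01] [-0.55271678 -1.37677301  0.644508  ]
```

```bash
python3 -m inch '{"xyz":[[0,0,-3],[0,0,-3],[0,0,-2.6],[0,0,0],[0,0,0]],"delta_rot":[[0,0,0],[0,0,0],[0,0,0],[0,0,0],[0,0,0]],"grip":[0.06,0.06,0.06,0.06,0.06]}'
python3 - <<'E'
from h import *
show('pics/c.png',(200,100,140,120),"side",5)
E
```

```text
t: 3.08
eef_pos: [0.5298, 0.2454, 0.1718]
tcp_rot: [0.699, -0.699, -0.108, 0.107]
contact_force: [-0.0, 0.4, -0.2]
gripper_width: 0.531
```

View pics/c.png

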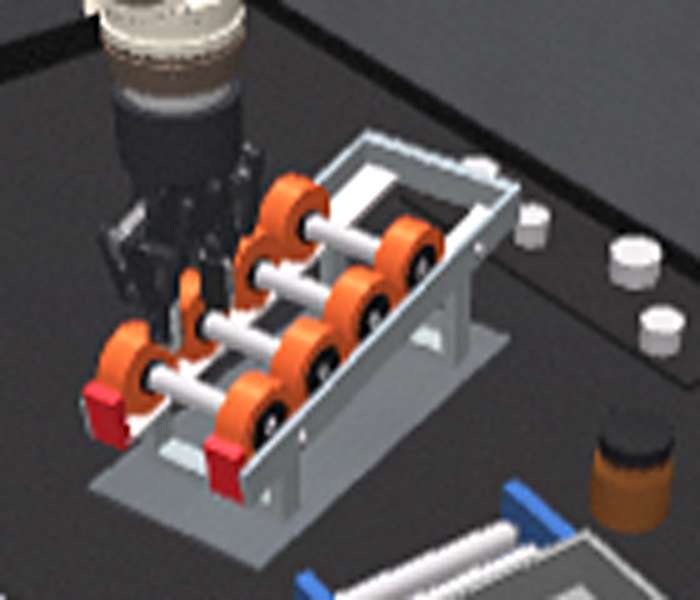

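Run:
```python
from h import *
p,M,s=tool()
print("tcp",(proj("side",p)-[200,100])*5,"tips",[( (proj("side",p+.025*M[:,1]+k*M[:,0])-[200,100])*5).round(0).tolist() for k in(-.022,.022)])
k,rv,t=K("side");Rm=cv2.Rodrigues(rv)[0];print("cam",-Rm.T@t)
im=imaging.capture("top")[:,:,::-1]
a=cv2.resize(im[140:240,140:240],None,fx=5.5,fy=5.5,interpolation=2);cv2.imwrite('pics/d.png',a)
print("top tcp",(proj("top",p)-140)*5.5, "bar",(proj("top",[.53,.245,.094])-140)*5.5)
```

```text
tcp [[189.17728273 296.03175372]] tips [[[170.0, 345.0]], [[212.0, 312.0]]]
cam [-0.04588283 -0.65870892  0.90141007]
top tcp [[281.04739066 347.6888007 ]] bar [[303.54454457 368.01652162]]
```

View pics/d.png

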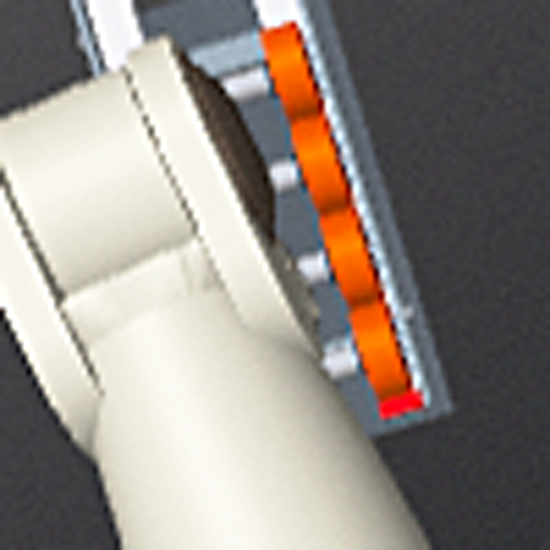

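The side crop shows the fingertips near (165–200, 340), which agrees with the projected tip positions, so the gripper is above bar 1. The arm blocks the gripper in the top view. Descending.

```bash
python3 -m inch '{"xyz":[[0,0,-1.2],[0,0,-1.2],[0,0,-1.2],[0,0,-1.2],[0,0,-1.2],[0,0,-1.2],[0,0,0],[0,0,0]],"delta_rot":[[0,0,0],[0,0,0],[0,0,0],[0,0,0],[0,0,0],[0,0,0],[0,0,0],[0,0,0]],"grip":[0.06,0.06,0.06,0.06,0.06,0.06,0.06,0.06]}'
```

```text
t: 4.18
eef_pos: [0.5302, 0.2447, 0.0986]
tcp_rot: [0.699, -0.699, -0.107, 0.106]
contact_force: [0.2, 0.0, -0.0]
gripper_width: 0.528
```

No contact. Closing.

```bash
python3 -m inch '{"xyz":[[0,0,0],[0,0,0],[0,0,0],[0,0,0],[0,0,0],[0,0,0],[0,0,0],[0,0,0]],"delta_rot":[[0,0,0],[0,0,0],[0,0,0],[0,0,0],[0,0,0],[0,0,0],[0,0,0],[0,0,0]],"grip":[-0.3,-0.5,-0.7,-1,-1,-1,-1,-1]}' 40
```

```text
t: 5.18
eef_pos: [0.5293, 0.2444, 0.0989]
tcp_rot: [-0.699, 0.699, 0.106, -0.107]
contact_force: [-6.9, -1.4, 5.0]
gripper_width: 0.193
```

```bash
python3 -m inch '{"xyz":[[-0.1,0,1],[-0.1,0,1],[0,0,1.5],[0,0,1.5],[0,0,2],[0,0,2],[0,0,2],[0,0,1],[0,0,0],[0,0,0]],"delta_rot":[[0,0,0],[0,0,0],[0,0,0],[0,0,0],[0,0,0],[0,0,0],[0,0,0],[0,0,0],[0,0,0],[0,0,0]],"grip":[-1,-1,-1,-1,-1,-1,-1,-1,-1,-1]}'
python3 - <<'E'
from h import *
show('pics/e.png',(200,80,140,120),"side",5)
E
```

```text
t: 6.42
eef_pos: [0.5279, 0.2446, 0.2175]
tcp_rot: [-0.699, 0.699, 0.106, -0.107]
contact_force: [0.4, 0.5, -4.5]
gripper_width: 0.198
```

View pics/e.png

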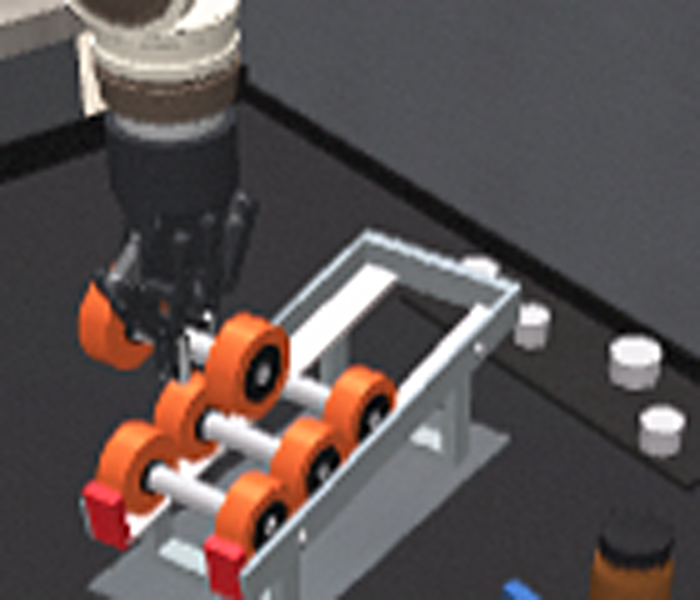

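Bar 1 is held level (discs at (110,325) and (250,365)) and the other three have rolled to the stop. Moving over the tray.

```bash
python3 -m inch '{"xyz":[[0.2,-2.2,0],[0.4,-4.3,0],[0.4,-4.3,0],[0.4,-4.3,0],[0.4,-4.3,0],[0.4,-4.3,0],[0.4,-4.3,0],[0.4,-4,0],[0.2,-2.2,0],[0,0,0]],"delta_rot":[[0,0,-2.5],[0,0,-2.5],[0,0,-2.5],[0,0,-2.5],[0,0,-2.5],[0,0,-2.5],[0,0,-2.5],[0,0,-2.5],[0,0,-2.5],[0,0,0]],"grip":[-1,-1,-1,-1,-1,-1,-1,-1,-1,-1]}'
python3 -m inch '{"xyz":[[0,0,-2],[0,0,-2],[0,0,-2],[0,0,0],[0,0,0],[0,0,0]],"delta_rot":[[0,0,0],[0,0,0],[0,0,0],[0,0,0],[0,0,0],[0,0,0]],"grip":[-1,-1,-1,-1,-1,-1]}'
python3 - <<'E'
from h import *
p,M,s=tool();print(p,np.degrees(np.arctan2(M[1,0],M[0,0])))
for c in("side","top"):
  print([(np.round(d["centre"],3).tolist(),round(d["p"],2)) for d in (imaging.capture(c) is not None) and spotter.place_of("bar_1",c)])
  print([(np.round(d["centre"],3).tolist(),round(d["p"],2)) for d in spotter.place_of("tray_cradle",c)])
show('pics/f.png',(250,170,140,120),"side",5)
E
```

```text
t: 7.72
eef_pos: [0.5595, -0.0996, 0.2177]
tcp_rot: [-0.706, 0.706, -0.034, 0.033]
contact_force: [-0.8, -0.2, -4.6]
gripper_width: 0.197
t: 8.48
eef_pos: [0.5605, -0.0973, 0.1594]
tcp_rot: [-0.706, 0.706, -0.031, 0.032]
contact_force: [-0.6, -0.2, -4.6]
gripper_width: 0.194
[ 0.56045941 -0.0973407   0.15942604] -5.159870648555172
[([0.638, 0.284, 0.108], 0.94), ([0.584, 0.262, 0.106], 0.75), ([0.561, -0.096, 0.155], 0.69), ([0.532, 0.247, 0.092], 0.64)]
[([0.556, -0.098, 0.088], 0.8)]
[([0.642, 0.285, 0.114], 0.72), ([0.587, 0.265, 0.103], 0.64), ([0.53, 0.25, 0.092], 0.58)]
[([0.364, 0.084, 0.0], 0.21)]
```

View pics/f.png

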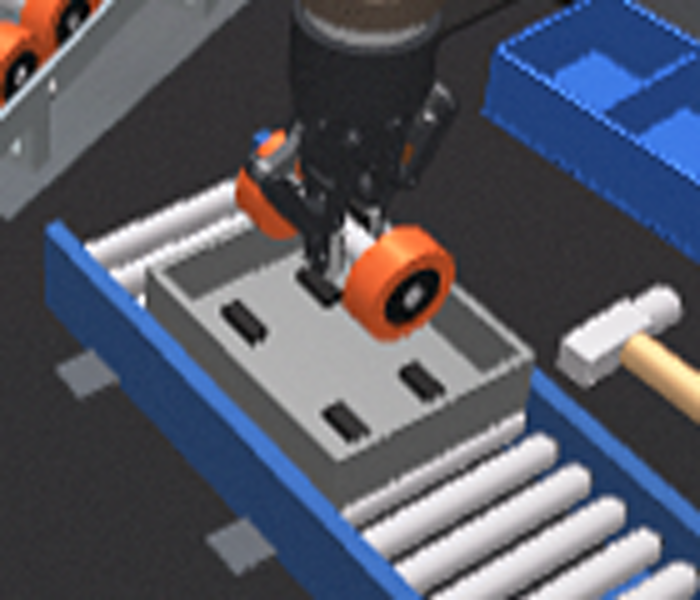

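The bar hangs over the middle of the tray with its right disc at (400,280), and the ribs show on both sides below it. Lowering.

```bash
python3 -m inch '{"xyz":[[-0.1,0,-1.4],[0,0,-1.4],[0,0,-1.4],[0,0,-1],[0,0,-0.5],[0,0,0],[0,0,0]],"delta_rot":[[0,0,0],[0,0,0],[0,0,0],[0,0,0],[0,0,0],[0,0,0],[0,0,0]],"grip":[-1,-1,-1,-1,-1,-1,-1]}'
python3 -m inch '{"xyz":[[0,0,-0.3],[0,0,-0.3],[0,0,-0.3],[0,0,-0.1],[0,0,0],[0,0,0]],"delta_rot":[[0,0,0],[0,0,0],[0,0,0],[0,0,0],[0,0,0],[0,0,0]],"grip":[-1,-1,-1,-1,-1,-1]}'
python3 - <<'E'
from h import *
print(tool()[2]["contact_force"])
show('pics/g.png',(260,180,120,100),"side",6)
E
```

```text
t: 9.7
eef_pos: [0.5594, -0.0974, 0.1019]
tcp_rot: [-0.706, 0.706, -0.032, 0.032]
contact_force: [-0.6, 0.1, -4.5]
gripper_width: 0.195
t: 10.45
eef_pos: [0.5592, -0.0974, 0.0914]
tcp_rot: [-0.706, 0.706, -0.032, 0.032]
contact_force: [0.0, 0.2, -3.5]
gripper_width: 0.199
[ 0.04562995  0.17652647 -3.52298218]
```

View pics/g.png

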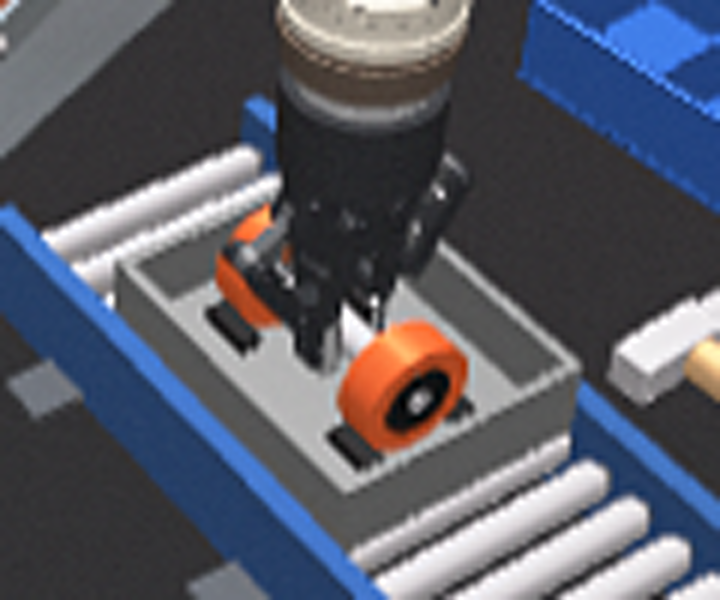

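The disc at (405,385) sits between its ribs at (350,445) and (465,405), and the force reading shows contact just starting. I'll lower in 1 mm steps.

```bash
python3 -m inch '{"xyz":[[0,0,-0.1],[0,0,0],[0,0,0]],"delta_rot":[[0,0,0],[0,0,0],[0,0,0]],"grip":[-1,-1,-1]}'
python3 -m inch '{"xyz":[[0,0,-0.1],[0,0,0],[0,0,0]],"delta_rot":[[0,0,0],[0,0,0],[0,0,0]],"grip":[-1,-1,-1]}'
```

```text
t: 10.88
eef_pos: [0.5592, -0.0973, 0.0904]
tcp_rot: [0.706, -0.706, 0.032, -0.032]
contact_force: [0.6, -0.1, -3.8]
gripper_width: 0.195
t: 11.25
eef_pos: [0.5594, -0.0975, 0.0899]
tcp_rot: [-0.706, 0.706, -0.031, 0.032]
contact_force: [1.2, -0.8, 2.0]
gripper_width: 0.192
```

Contact: the load has moved onto the tray. Releasing gently.

```bash
python3 -m inch '{"xyz":[[0,0,0],[0,0,0],[0,0,0],[0,0,0],[0,0,0],[0,0,0]],"delta_rot":[[0,0,0],[0,0,0],[0,0,0],[0,0,0],[0,0,0],[0,0,0]],"grip":[-0.5,-0.4,-0.2,0,0,0]}'
python3 -m inch '{"xyz":[[0,0,0.5],[0,0,1],[0,0,2],[0,0,3],[0,0,3],[0,0,3],[0,0,2],[0,0,0],[0,0,0]],"delta_rot":[[0,0,0],[0,0,0],[0,0,0],[0,0,0],[0,0,0],[0,0,0],[0,0,0],[0,0,0],[0,0,0]],"grip":[0,0,0,0,0,0,0,0,0]}'
python3 - <<'E'
from h import *
show('pics/i.png',(260,150,140,120),"side",5)
for n in("bar_1","tray_cradle","tray","conveyor_stop"):
  print(n,[(np.round(d["centre"],3).tolist(),round(d["p"],2)) for d in spotter.place_of(n,"side")])
E
```

```text
t: 12.0
eef_pos: [0.5591, -0.0974, 0.0893]
tcp_rot: [-0.706, 0.706, -0.032, 0.032]
contact_force: [0.1, -0.4, -0.1]
gripper_width: 0.505
t: 13.12
eef_pos: [0.5589, -0.0974, 0.2336]
tcp_rot: [0.706, -0.706, 0.032, -0.032]
contact_force: [1.1, -0.6, -0.1]
gripper_width: 0.505
bar_1 [([0.587, 0.264, 0.105], 0.75), ([0.558, -0.095, 0.087], 0.71), ([0.641, 0.283, 0.11], 0.64), ([0.528, 0.25, 0.09], 0.56)]
tray_cradle [([0.559, -0.093, 0.088], 0.94)]
tray [([0.561, -0.098, 0.049], 0.73)]
conveyor_stop [([0.541, -0.36, 0.062], 0.96)]
```

View pics/i.png

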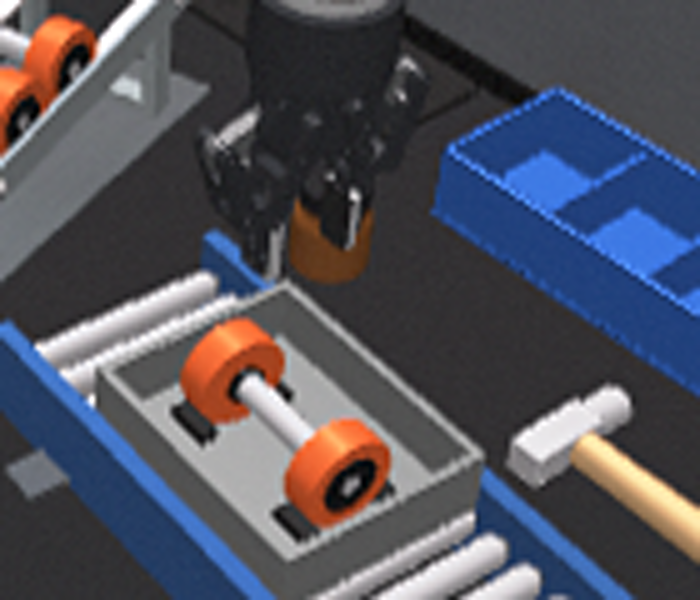

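The bar lies in its cradle between the ribs (discs at (235,370) and (338,470)), released, and the tray hasn't moved. Now I'll go behind the +y wall.

```bash
python3 -m inch '{"xyz":[[0.3,3.2,0],[0.3,3.2,0],[0.3,3.2,0],[0.3,3,0],[0,0,-4],[0,0,-4],[0,0,-4],[0,0,-2],[0,0,0],[0,0,0]],"delta_rot":[[0,0,0],[0,0,0],[0,0,0],[0,0,0],[0,0,0],[0,0,0],[0,0,0],[0,0,0],[0,0,0],[0,0,0]],"grip":[0,0,0,0,0,0,0,0,0,0]}'
```

```text
t: 14.62
eef_pos: [0.5715, 0.0286, 0.0953]
tcp_rot: [0.706, -0.706, 0.031, -0.032]
contact_force: [-0.1, 0.1, 0.4]
gripper_width: 0.5
```

```bash
python3 -m inch '{"xyz":[[-0.05,-0.5,0],[-0.05,-0.5,0],[-0.05,-0.5,0],[-0.04,-0.4,0],[-0.03,-0.3,0],[-0.03,-0.3,0],[-0.03,-0.3,0],[-0.03,-0.4,0],[-0.05,-0.5,0],[-0.05,-0.6,0]],"delta_rot":[[0,0,0],[0,0,0],[0,0,0],[0,0,0],[0,0,0],[0,0,0],[0,0,0],[0,0,0],[0,0,0],[0,0,0]],"grip":[0,0,0,0,0,0,0,0,0,0]}'
python3 -m inch '{"xyz":[[-0.05,-0.6,0],[-0.05,-0.6,0],[-0.05,-0.6,0],[-0.05,-0.6,0],[-0.05,-0.6,0],[-0.05,-0.6,0],[-0.05,-0.6,0],[-0.05,-0.6,0],[-0.05,-0.6,0],[-0.05,-0.6,0]],"delta_rot":[[0,0,0],[0,0,0],[0,0,0],[0,0,0],[0,0,0],[0,0,0],[0,0,0],[0,0,0],[0,0,0],[0,0,0]],"grip":[0,0,0,0,0,0,0,0,0,0]}'
```

```text
t: 15.88
eef_pos: [0.567, -0.0147, 0.0943]
tcp_rot: [-0.706, 0.706, -0.032, 0.032]
contact_force: [0.5, 0.6, 0.1]
gripper_width: 0.496
t: 17.12
eef_pos: [0.5619, -0.0748, 0.0943]
tcp_rot: [0.706, -0.706, 0.032, -0.032]
contact_force: [1.4, 0.7, 0.7]
gripper_width: 0.5
```

Run:
```python
from h import *
for c in("side","top"):
 show(f'pics/j{c}.png',(260,170,160,160),c,3)
 for n in("bar_1","tray_cradle","tray","conveyor_stop"):
  print(n,[(np.round(d["centre"],3).tolist(),round(d["p"],2)) for d in spotter.place_of(n,c)])
```

```text
bar_1 [([0.555, -0.173, 0.088], 0.93), ([0.64, 0.281, 0.11], 0.72), ([0.532, 0.247, 0.091], 0.69), ([0.583, 0.261, 0.108], 0.58)]
tray_cradle [([0.55, -0.173, 0.089], 0.95), ([0.542, -0.362, 0.063], 0.57)]
tray [([0.556, -0.179, 0.048], 0.78)]
conveyor_stop [([0.543, -0.364, 0.061], 0.96)]
bar_1 [([0.533, 0.247, 0.094], 0.85), ([0.556, -0.174, 0.087], 0.69), ([0.589, 0.265, 0.104], 0.67), ([0.644, 0.285, 0.115], 0.61)]
tray_cradle [([0.555, -0.176, 0.083], 0.75), ([0.644, 0.282, 0.113], 0.72)]
tray [([0.556, -0.177, 0.051], 0.82)]
conveyor_stop [([0.541, -0.359, 0.062], 0.85)]
```

The tray and bar are moving together, with about 95 mm to go.

```bash
python3 -m inch '{"xyz":[[-0.04,-0.4,0],[-0.05,-0.6,0],[-0.05,-0.6,0],[-0.05,-0.6,0],[-0.05,-0.6,0],[-0.05,-0.6,0],[-0.05,-0.6,0],[-0.05,-0.6,0],[-0.05,-0.6,0],[-0.05,-0.6,0]],"delta_rot":[[0,0,0],[0,0,0],[0,0,0],[0,0,0],[0,0,0],[0,0,0],[0,0,0],[0,0,0],[0,0,0],[0,0,0]],"grip":[0,0,0,0,0,0,0,0,0,0]}'
python3 -m inch '{"xyz":[[-0.05,-0.5,0],[-0.03,-0.4,0],[-0.03,-0.3,0],[-0.03,-0.3,0],[-0.02,-0.3,0],[-0.02,-0.2,0],[-0.02,-0.2,0],[-0.02,-0.2,0],[-0.02,-0.2,0],[-0.02,-0.2,0]],"delta_rot":[[0,0,0],[0,0,0],[0,0,0],[0,0,0],[0,0,0],[0,0,0],[0,0,0],[0,0,0],[0,0,0],[0,0,0]],"grip":[0,0,0,0,0,0,0,0,0,0]}'
```

```text
t: 18.88
eef_pos: [0.5571, -0.1328, 0.0943]
tcp_rot: [-0.706, 0.706, -0.032, 0.032]
contact_force: [0.6, 0.3, -0.4]
gripper_width: 0.493
t: 20.12
eef_pos: [0.5545, -0.1605, 0.0943]
tcp_rot: [0.706, -0.706, 0.032, -0.032]
contact_force: [0.9, 1.2, -0.2]
gripper_width: 0.503
```

```bash
python3 -m inch '{"xyz":[[-0.02,-0.2,0],[-0.02,-0.2,0],[-0.02,-0.2,0],[0,0,0]],"delta_rot":[[0,0,0],[0,0,0],[0,0,0],[0,0,0]],"grip":[0,0,0,0]}'
python3 -m inch '{"xyz":[[-0.01,-0.15,0],[-0.01,-0.15,0],[0,0,0]],"delta_rot":[[0,0,0],[0,0,0],[0,0,0]],"grip":[0,0,0]}'
```

```text
t: 20.62
eef_pos: [0.5537, -0.1666, 0.0942]
tcp_rot: [-0.706, 0.706, -0.032, 0.032]
contact_force: [-0.5, -0.4, 0.9]
gripper_width: 0.499
t: 21.0
eef_pos: [0.5536, -0.1696, 0.0943]
tcp_rot: [-0.706, 0.706, -0.032, 0.032]
contact_force: [-0.7, -1.0, -0.3]
gripper_width: 0.501
```

```bash
python3 -m inch '{"xyz":[[-0.01,-0.15,0],[-0.01,-0.15,0],[0,0,0]],"delta_rot":[[0,0,0],[0,0,0],[0,0,0]],"grip":[0,0,0]}'
python3 -m inch '{"xyz":[[-0.01,-0.1,0],[-0.01,-0.1,0],[0,0,0]],"delta_rot":[[0,0,0],[0,0,0],[0,0,0]],"grip":[0,0,0]}'
python3 - <<'E'
from h import *
show('pics/k.png',(270,190,150,150),"side",4)
for c in("side","top"):
 imaging.capture(c)
 for n in("bar_1","tray_cradle","tray","conveyor_stop"):
  print(n,[(np.round(d["centre"],3).tolist(),round(d["p"],2)) for d in spotter.place_of(n,c)])
E
```

```text
t: 21.38
eef_pos: [0.5534, -0.1722, 0.0943]
tcp_rot: [0.707, -0.706, 0.032, -0.032]
contact_force: [0.4, 3.1, 0.0]
gripper_width: 0.5
t: 21.75
eef_pos: [0.5534, -0.1724, 0.0943]
tcp_rot: [0.708, -0.705, 0.031, -0.031]
contact_force: [1.1, 11.9, 1.6]
gripper_width: 0.5
bar_1 [([0.547, -0.271, 0.085], 0.78), ([0.528, 0.249, 0.092], 0.75), ([0.534, 0.246, 0.092], 0.71), ([0.584, 0.262, 0.104], 0.67), ([0.64, 0.282, 0.108], 0.53)]
tray_cradle [([0.545, -0.272, 0.089], 0.76)]
tray [([0.547, -0.275, 0.049], 0.67)]
conveyor_stop []
bar_1 [([0.643, 0.284, 0.109], 0.87), ([0.545, -0.269, 0.082], 0.76), ([0.53, 0.246, 0.09], 0.76), ([0.586, 0.266, 0.107], 0.57)]
tray_cradle [([0.547, -0.27, 0.088], 0.72)]
tray [([0.546, -0.271, 0.05], 0.64)]
conveyor_stop [([0.539, -0.36, 0.062], 0.78), ([0.558, -0.149, 0.001], 0.51)]
```

View pics/k.png

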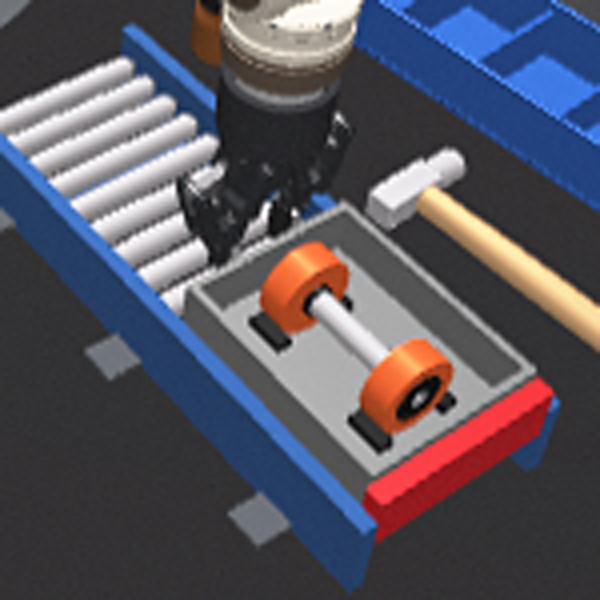

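The tray is against the red stop: its front wall meets the stop from (375,475) to (540,375), and the push force rose to 12 N. The bar is still in its cradle. I'll back off slowly, go up, and check once more.

```bash
python3 -m inch '{"xyz":[[0.01,0.1,0],[0.02,0.2,0],[0.1,1,0],[0.2,2,0],[0,0,4],[0,0,4],[0,0,4],[0,0,0],[0,0,0]],"delta_rot":[[0,0,0],[0,0,0],[0,0,0],[0,0,0],[0,0,0],[0,0,0],[0,0,0],[0,0,0],[0,0,0]],"grip":[0,0,0,0,0,0,0,0,0]}'
python3 - <<'E'
from h import *
for c in("side","top"):
 imaging.capture(c)
 for n in("bar_1","tray","conveyor_stop"):
  print(n,[(np.round(d["centre"],3).tolist(),round(d["p"],2)) for d in spotter.place_of(n,c)])
show('pics/l.png',(200,120,210,210),"side",2.8)
E
```

```text
t: 23.42
eef_pos: [0.5566, -0.1406, 0.2137]
tcp_rot: [0.706, -0.706, 0.032, -0.032]
contact_force: [1.1, -0.6, -0.4]
gripper_width: 0.501
bar_1 [([0.585, 0.259, 0.106], 0.84), ([0.529, 0.247, 0.088], 0.76), ([0.644, 0.282, 0.112], 0.71), ([0.546, -0.273, 0.088], 0.58)]
tray [([0.548, -0.277, 0.049], 0.93), ([0.544, -0.272, 0.087], 0.74), ([0.528, 0.249, 0.002], 0.55), ([0.53, 0.249, 0.093], 0.33)]
conveyor_stop [([0.54, -0.361, 0.06], 0.93)]
bar_1 [([0.533, 0.246, 0.092], 0.97), ([0.586, 0.267, 0.102], 0.88), ([0.643, 0.284, 0.112], 0.64), ([0.544, -0.273, 0.082], 0.52)]
tray [([0.548, -0.273, 0.05], 0.7)]
conveyor_stop [([0.54, -0.359, 0.064], 0.75)]
```

View pics/l.png

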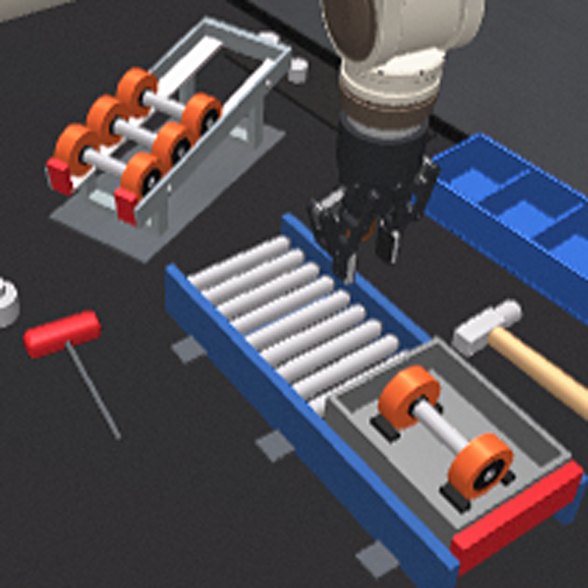

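The tray stayed at the stop (520,510) with the bar in its cradle at (445,430). The three other bars touch each other at the track's stop, and the key and mallet are where they were.

```bash
python3 -c "
from plant import order
print(order.sign_off())"
```

```text
the job is handed in; nothing more can be done
None
```

I lifted bar 1 off the track, laid it in the tray's cradle and released it. Then I pushed the tray by its +y wall onto the conveyor's red end stop. I handed the job in at about 23.7 s of the 64 s allowed; the sign-off gives no verdict.

**Last checks:**
- **Tray at the stop:** the push force rose to about 12 N while the tool stopped advancing. The networks put the tray's origin at y ≈ -0.273 to -0.277 m; about -0.270 m is expected there, so this agrees within their error.
- **Bar 1 in the cradle:** it was found at about (0.545, -0.273) m, z 0.082 to 0.088 m against the 0.086 m expected. In the final picture it lies between the ribs, with the gripper clear.
- **Bars 2 to 4:** all three rest on the rails, touching each other at the track's stop.
- **Bystanders:** the mallet and one T-key look unmoved in the last picture. The jar, sight, second key and most of the weight were hidden or outside that crop; I felt no contact near them.

**Disagreements:** the measurements differed only by a few mm, and the networks gave a few spurious hits. No check failed.

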